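# Set the odour absorber's vent dial to the green click

### The job

On the white under-sink tray stands a round odour absorber with a large knurled dial on top. With a fingertip pressed gently on the dial's flat top, turn it clockwise (seen from above) by friction until its red pointer clicks in at the green mark, without running past it, then take the finger away. Leave everything else on the tray where it is; nothing is to be picked up.

Things in the scene. Friction and masses are not known exactly. Their poses are not given: they have to be found in the camera images.
- vent_dial (a joint): dial angle, rad, growing clockwise seen from above, range -0.1 to 2.5. Four clicks: 0.0 = black mark, 0.8 = blue, 1.6 = green, 2.4 = orange; released between them it snaps to the nearer one (ridges at 0.4, 1.2, 2.0). Starts at the black or blue click or between them. Passing a ridge takes up to about 0.06 N m
- dial_top (a point): centre of the dial's flat top, on its upright axis, 113 mm above the table. The dial is a disc 100 mm wide (too wide to pinch), 22 mm high, with knurled grey rim, flush black rubber top and 28 mm aluminium centre. It sits on a spring: pressed anywhere, it goes straight down up to 6 mm (1 N to start, then 1.5 N per mm, then a hard stop) and still turns
- dial_pointer (a point): outer end of the red pointer bar painted on the dial's top, 46 mm from the dial's axis; turns with the dial
- absorber: fixed white can carrying the dial, 110 mm wide with black slots; origin under its centre, on the tray. Its 156 mm collar (top 70 mm above the origin) bears flat coloured marks around the dial: green towards the absorber's -x; clockwise from above, orange is 0.8 rad past green, blue 0.8 rad and black 1.6 rad before green
- bin_lower: lower of two identical stacked clear acrylic bins, 200 x 130 x 80 mm, origin under its centre; leave alone
- bin_upper: upper clear acrylic bin, same size, standing on the rim of the lower one (stack 160 mm high)
- dustpan: yellow plastic dustpan lying flat, pan 170 x 200 mm, 45 mm high, handle towards its -x (origin under the pan); leave alone
- funnel: small aluminium funnel standing mouth down, 72 mm across, 75 mm high, origin at the centre of its underside; leave alone
- stopper: black silicone bottle stopper, 34 mm across, 40 mm high, origin under its centre; leave alone
- tablet_jar: white jar with blue cap, 68 mm across, 85 mm high, origin under its centre; leave alone

How it is judged:
On the way:
1. a finger on the dial turns it on from the blue click (value of joint vent_dial above 1.05 rad and contact force between the fingers and absorber above 0.5 N), for 0.02 s.
At the end, for the whole second after the job is handed in: the dial rests in the green click (1.6 rad, within 0.12 rad), at rest; it never passed 2.05 rad, was never pressed with more than 30 N, and no other thing moved more than 20 mm (value of joint vent_dial between 1.48 and 1.72 rad and velocity of joint vent_dial between -0.05 and 0.05 rad/s); the robot touches nothing.
It fails at once if the dial ran past the green click towards the orange one (value of joint vent_dial above 2.05 rad).
It fails at once if the absorber or its dial was pressed harder than 30 N (contact force between anything else and absorber above 30 N).
It fails at once if something else on the tray was moved or lifted (distance of any of bin_lower, bin_upper, dustpan, funnel, stopper, tablet_jar from where it was at the start of the episode above 0.02 m).
It also fails if it takes over 48 s, if anything falls off the work surface, if the arm or the gripper's body presses on something with over 40 N, if the wrist force passes 120 N, or if a joint passes its speed limit or range.

### The arm

A 6-joint arm with a two-finger parallel gripper is mounted at the origin on the work surface. World frame = base frame: x ahead of the robot, y to its left, z up, the work surface at z = 0. Lengths are in m, angles in rad, forces in N, time in s.
With the tool pointing down it reaches from about 0.375 to 0.9 m from the base axis. Payload 3.1 kg.
Tool frame: the origin (TCP) lies midway between the tips of the shut fingers; the grasp point (between the pads) lies 19 mm behind it; z points along the fingers, y is the line along which they close (so a half turn about z gives the same grasp; the last joint's range is limited). The gripper opens to 85 mm and grips with 20 to 120 N. Pads are 22 mm wide; open, the fingers measure 114 mm over their backs; the gripper's body (76 mm by 85 mm) begins 54 mm behind the grasp point. The pads swing forward as they close: fully open they stand 13 mm farther back than shut.
Start: joints at [1.014, 0.527, 1.433, -0, 1.181, -0.178], TCP at [0.231, 0.581, 0.231] pointing down, gripper open.
Joint ranges: [-3.08, 3.08], [-0.75, 2.2], [0.22, 2.44], [-1.43, 4.57], [0, 2.65], [-2.85, 2.85]. Speed limits (rad/s): [2.79, 2.79, 3.14, 3.14, 3.14, 3.14].

### API

Orientations are given as a unit quaternion [x, y, z, w].
In Python, from station import manip gives the robot as it stands.
- The arm moves only by the tool move_arm, never from a script. Its argument "increments" is a list that holds one entry, the list of rows, each a list of 5 numbers: the gripper's target within -1 to 1 (shut at 1, half-way at 0, fully open at -1), then the shift along the world's x, y, z in m, then the turn about the world's z in degrees. In form: [[[fingers, dx, dy, dz, twist], ...]]. A call has 1 to 8 rows; each row shifts and turns the commanded pose from where the row before left it; what a row does not reach is not made up. A row lasts 1/10 s, in which the tool goes at most 50 mm and 8.59 degrees, less where a joint would pass 70% of its speed; a pose out of reach is approached as far as the arm can. A call with a gripper value outside its range is refused whole. The fingers move at their own pace and stop on an object; "newtons" is the grip in N (left out, the last holds). Time passes only in rows, so rows that do not move let the fingers close. It gives the time, the measured TCP pose, the force, the opening and the grip force at its end, in the units of the state.
- manip.sense(): the state, without advancing time (a new reading comes with each control period).
- manip.snapshot(name): name is "scene" or "top" or "wrist"; returns a dict with "img" (480x640x3 uint8, red, green, blue), "fx", "fy", "cx", "cy" (pixels), "world_to_cam" (4x4, takes a point from world to camera coordinates); the wrist camera has in their place "tool_from_camera" (4x4, takes a point from camera to tool coordinates, whose origin is the TCP and whose axes are the flange's). Camera axes: x right, y down, z forward; pixel columns grow to the right and rows downward; lengths in m; the calibration is good to about 2 mm. A picture is of the moment at which its call begins: read the wrist's pose just before it. There is no depth.
- manip.sign_off(): hands the job in; it is judged then, once.
Trained networks look in the newest picture that a camera, given by its name, has taken for a name from the list of things; names that differ only in an ending like _2 or _b are one class to them, and where a whole thing is asked for, a point or a joint stands for the part that bears it (a point fixed in the world has none). Each returns a list of dicts, best first, with "confidence" (0 to 1); they miss things now and then, are a little off and sometimes report something else, mostly with a low value. They report only what shows in the picture. A call takes as long as a camera call.
- manip.spot_in(label, camera): "xyz" ([x, y, z] in m, in world coordinates, good to about 4 mm: the middle of the surface that is visible of it).
- manip.mark_of(label, camera): "xyz" ([x, y, z] in m, in world coordinates, good to about 4 mm: a listed point, or the origin of a listed thing).
The state is a dict: "t": time; "q": joint angles; "qd": joint speeds; "tau": joint torques, N m; "tcp_pos": TCP position; "tool_rot": TCP orientation; "force": force on the tool from outside, world axes, zero at the start; "ft_torque": the same for the moment, N m; "finger_gap": opening from 0.0 (shut) to 1.0 (fully open); "gripper_force": force on a finger pad.
Only numpy, scipy, OpenCV 4.12 (cv2) and the standard library are available. Lean on these libraries where they do the work, as an engineer would, in place of code of your own. Each camera call takes 0.05 s, during which the arm holds its last target. There are 200 camera calls.

## Working session

There is one attempt and no reset: what is moved stays moved. The work goes in short steps, Python scripts to look and compute and a tool call to move; the robot and the scene stay as the last step left them, time stands still between calls to the robot, and variables do not carry over. Pictures are saved under pics/ and viewed, at most 10 in all, crops included, and the job is handed in when it is done.

Besides the shell and the picture viewer there is one more tool, called after "Emit:" as name(argument=value, ...), one argument or row to a line, values as JSON. move_arm: Moves the arm, as the interface text tells. Its arguments: {"type":"object","properties":{"increments":{"type":"array","items":{"type":"array","items":{"type":"array","items":{"type":"number"}}}},"newtons":{"type":"number"}},"required":["increments"]}

```bash
mkdir -p pics
cat > h.py <<'E'
from station import manip
import cv2, numpy as np
def snap(c,n):
    s=manip.snapshot(c); cv2.imwrite(f'pics/{n}.png',s['img'][:,:,::-1]); return s
E
python3 - <<'E'
from h import *
for c in ('top','scene'):
    snap(c,c+'1')
    for l in ('dial_top','dial_pointer','absorber','bin_upper','dustpan','funnel','stopper','tablet_jar'):
        r=manip.mark_of(l,c)
        print(c,l,[(np.round(d['xyz'],3).tolist(),round(d['confidence'],2)) for d in r[:2]])
s=manip.sense();print(s['t'],s['tcp_pos'],s['tool_rot'])
E
```

```text
top dial_top [([0.505, -0.035, 0.115], 0.86)]
top dial_pointer [([0.47, -0.067, 0.115], 0.93)]
top absorber [([0.505, -0.039, 0.014], 0.82)]
top bin_upper [([0.526, 0.406, 0.091], 0.78)]
top dustpan [([0.621, -0.408, 0.013], 0.79)]
top funnel [([0.509, -0.154, 0.012], 0.88)]
top stopper [([0.741, -0.173, 0.016], 0.49)]
top tablet_jar [([0.593, 0.203, 0.016], 0.72)]
scene dial_top [([0.505, -0.039, 0.116], 0.59)]
scene dial_pointer [([0.473, -0.068, 0.114], 0.59)]
scene absorber [([0.509, -0.039, 0.018], 0.95)]
scene bin_upper []
scene dustpan [([0.626, -0.41, 0.014], 0.77)]
scene funnel [([0.51, -0.159, 0.011], 0.84)]
scene stopper [([0.504, -0.033, 0.116], 0.31)]
scene tablet_jar [([0.596, 0.202, 0.016], 0.87)]
0.9 [0.23108985 0.58068625 0.23134347] [1.88268105e-01 9.82117671e-01 2.11862457e-05 9.64968239e-06]
```

View pics/top1.png

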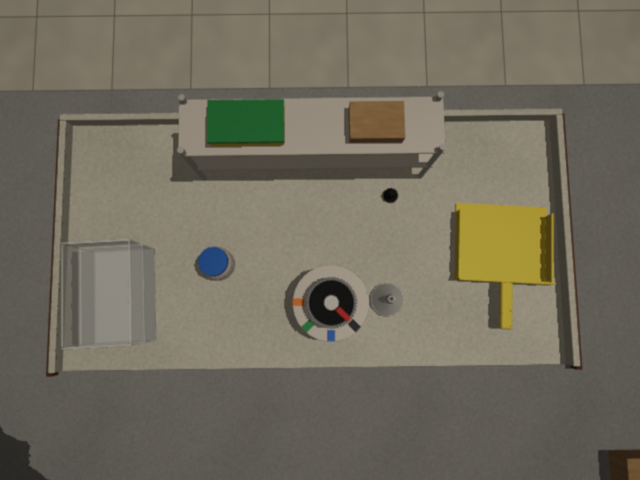

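View pics/scene1.png

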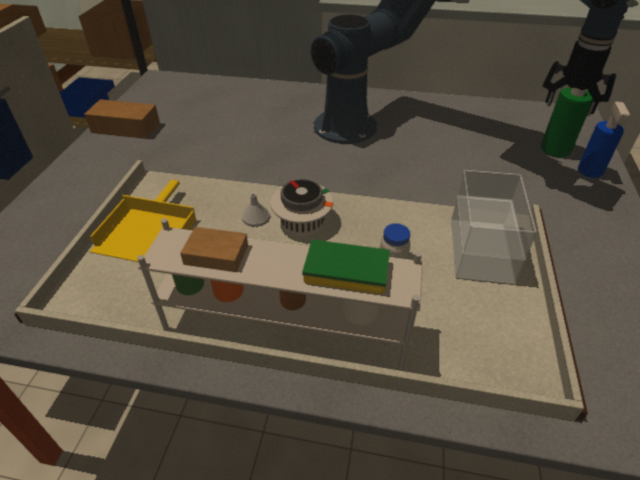

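The pictures show the dial in the top view at px (331,303). The pointer lies over the black mark (355,325), so the dial is near 0 rad. Green is at (308,327), clockwise of it. I'll move with the fingers shut to the point at +45° on the dial top, radius 33 mm.

Emit:
move_arm(
  increments=[
    [[1, 0.0186, -0.0372, 0, -1.4], [1, 0.0186, -0.0372, 0, -1.4], [1, 0.0186, -0.0372, 0, -1.4], [1, 0.0186, -0.0372, 0, -1.4], [1, 0.0186, -0.0372, 0, -1.4], [1, 0.0186, -0.0372, 0, -1.4], [1, 0.0186, -0.0372, 0, -1.4], [1, 0.0186, -0.0372, 0, -1.4]],
  ],
  newtons=20,
)

```text
t: 1.7
tcp_pos: [0.3806, 0.2816, 0.2316]
tool_rot: [0.284, 0.959, 0.0, 0.0]
force: [0.4, 0.3, 0.1]
finger_gap: -0.0
gripper_force: 0.0
```

Emit:
move_arm(
  increments=[
    [[1, 0.0186, -0.0372, 0, -1.4], [1, 0.0186, -0.0372, 0, -1.4], [1, 0.0186, -0.0372, 0, -1.4], [1, 0.0186, -0.0372, 0, -1.4], [1, 0.0186, -0.0372, 0, -1.4], [1, 0.0186, -0.0372, 0, -1.4], [1, 0.0186, -0.0372, 0, -1.4], [1, 0.0186, -0.0372, 0, -1.4]],
  ],
)

```text
t: 2.5
tcp_pos: [0.5293, -0.0162, 0.2315]
tool_rot: [0.376, 0.927, 0.0, 0.0]
force: [0.7, 0.6, 0.3]
finger_gap: -0.002
gripper_force: 0.0
```

Emit:
move_arm(
  increments=[
    [[1, 0, 0, -0.04, 0], [1, 0, 0, -0.04, 0], [1, 0, 0, 0, 0], [1, 0, 0, 0, 0]],
  ],
)

```text
t: 2.9
tcp_pos: [0.5285, -0.0144, 0.1513]
tool_rot: [0.375, 0.927, -0.0, -0.001]
force: [0.5, -0.2, 0.3]
finger_gap: -0.004
gripper_force: 0.0
```

Run:
```python
from h import *
snap('wrist','w1')
for l in ('dial_top','dial_pointer'):
    print(l,[(np.round(d['xyz'],4).tolist(),round(d['confidence'],2)) for d in manip.mark_of(l,'wrist')[:2]])
s=manip.sense();print(s['t'],s['tcp_pos'],s['q'],s['force'],s['finger_gap'])
```

```text
dial_top [([0.5056, -0.0356, 0.1124], 0.93)]
dial_pointer [([0.4747, -0.0688, 0.1121], 0.87)]
3.05 [ 0.53022523 -0.01451128  0.1534209 ] [-2.38165569e-01  5.10801097e-01  1.74866667e+00 -4.70069484e-05
  8.77721827e-01 -1.03990743e+00] [0.39623337 0.72569544 0.20662326] -0.0015260387456160524
```

View pics/w1.png

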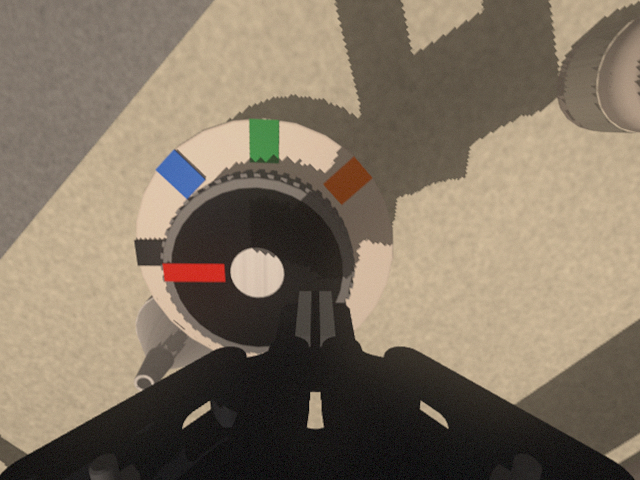

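The wrist view shows the pointer (195,272) level with the black mark (150,252) once parallax is allowed for, so the dial is at about 0 rad. The centre is confirmed at (0.5055, -0.0365), and the fingers are at radius 32 mm, angle 43°. Next I descend gently.

Emit:
move_arm(
  increments=[
    [[1, 0, 0, -0.022, 0], [1, 0, 0, -0.01, 0], [1, 0, 0, -0.004, 0], [1, 0, 0, 0, 0]],
  ],
)

```text
t: 3.45
tcp_pos: [0.5287, -0.0144, 0.1156]
tool_rot: [0.375, 0.927, 0.0, 0.0]
force: [-0.7, -0.1, -0.4]
finger_gap: 0.0
gripper_force: 0.0
```

Emit:
move_arm(
  increments=[
    [[1, 0, 0, -0.002, 0], [1, 0, 0, -0.002, 0], [1, 0, 0, 0, 0], [1, 0, 0, 0, 0]],
  ],
)

```text
t: 3.85
tcp_pos: [0.5294, -0.0146, 0.1119]
tool_rot: [0.376, 0.927, 0.0, 0.001]
force: [1.6, 0.3, 3.2]
finger_gap: -0.001
gripper_force: 1.7
```

Emit:
move_arm(
  increments=[
    [[1, 0, 0, -0.0025, 0], [1, 0, 0, 0, 0], [1, 0.0022, -0.0025, 0, -6], [1, 0.0019, -0.0028, 0, -6], [1, 0.0016, -0.003, 0, -6], [1, 0.0013, -0.0031, 0, -6], [1, 0, 0, 0, 0]],
  ],
)

```text
t: 4.55
tcp_pos: [0.536, -0.0264, 0.1094]
tool_rot: [0.561, 0.828, -0.0, 0.0]
force: [-0.7, -0.3, 7.5]
finger_gap: -0.0
gripper_force: 3.4
```

Run:
```python
from h import *
snap('wrist','w2')
for l in ('dial_top','dial_pointer'):
    print(l,[(np.round(d['xyz'],4).tolist(),round(d['confidence'],2)) for d in manip.mark_of(l,'wrist')[:2]])
s=manip.sense();print(s['t'],s['tcp_pos'],s['force'])
```

```text
dial_top [([0.506, -0.0365, 0.1073], 0.57)]
dial_pointer [([0.4627, -0.0515, 0.1123], 0.71)]
4.7 [ 0.53594429 -0.02628674  0.10941666] [-0.89224737  0.44251349  6.68241699]
```

No slip so far: the pointer moved about 26° for a commanded 24°. I'll continue.

Emit:
move_arm(
  increments=[
    [[1, 0.0009, -0.0032, 0, -6], [1, 0.0006, -0.0033, 0, -6], [1, 0.0002, -0.0033, 0, -6], [1, -0.0001, -0.0034, 0, -6], [1, -0.0005, -0.0033, 0, -6], [1, -0.0008, -0.0032, 0, -6], [1, 0, 0, 0, 0]],
  ],
)

```text
t: 5.4
tcp_pos: [0.5355, -0.0456, 0.1092]
tool_rot: [0.789, 0.614, -0.0, -0.001]
force: [-0.8, 1.3, 7.2]
finger_gap: 0.005
gripper_force: 3.5
```

Run:
```python
from h import *
snap('wrist','w3')
for l in ('dial_top','dial_pointer'):
    print(l,[(np.round(d['xyz'],4).tolist(),round(d['confidence'],2)) for d in manip.mark_of(l,'wrist')[:2]])
s=manip.sense();print(s['t'],s['tcp_pos'],s['force'])
```

```text
dial_top [([0.5062, -0.0368, 0.1072], 0.96)]
dial_pointer []
5.55 [ 0.53548735 -0.04537549  0.10925276] [-1.15855206  2.32783263  5.9544623 ]
```

View pics/w3.png

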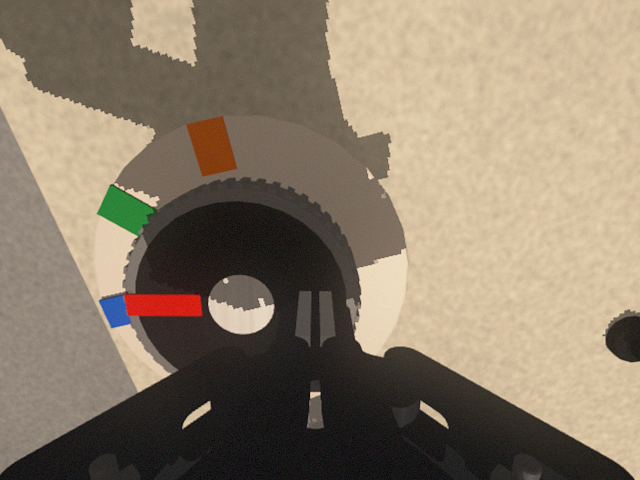

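The pointer (160,305) still lies horizontal in the tool frame, so there is no slip and the dial is at about 1.05 rad, past blue. About 30° more brings it to green.

Emit:
move_arm(
  increments=[
    [[1, -0.0011, -0.0031, 0, -6], [1, -0.0015, -0.003, 0, -6], [1, -0.0018, -0.0028, 0, -6], [1, -0.0021, -0.0026, 0, -6], [1, -0.0023, -0.0024, 0, -6], [1, 0, 0, 0, 0], [1, 0, 0, 0, 0]],
  ],
)

```text
t: 6.25
tcp_pos: [0.5262, -0.0591, 0.1092]
tool_rot: [0.921, 0.39, -0.001, -0.001]
force: [-1.6, 1.7, 6.4]
finger_gap: -0.001
gripper_force: 3.5
```

Run:
```python
from h import *
snap('wrist','w4')
s=manip.sense();print(s['t'],s['tcp_pos'],s['force'])
```

```text
6.3 [ 0.52625669 -0.05912117  0.10913908] [-2.31327059  1.65954708  6.74131297]
```

View pics/w4.png

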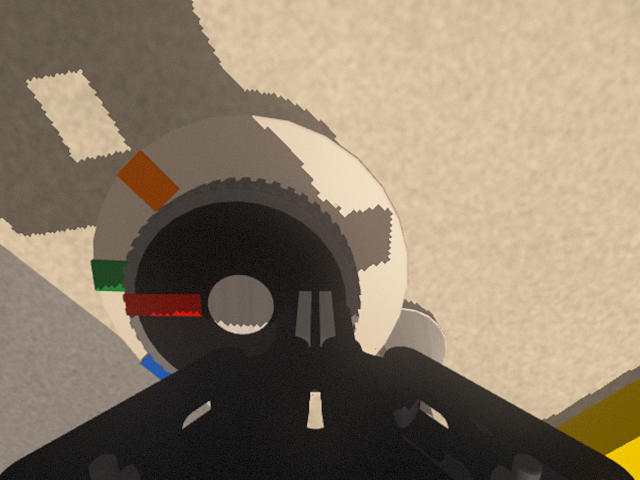

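The pointer (160,305) now sits at the green mark (108,275), with the same parallax offset it had at black. I'll lift the finger and check.

Emit:
move_arm(
  increments=[
    [[1, 0, 0, 0.006, 0], [1, 0, 0, 0.03, 0], [1, 0, 0, 0.045, 0], [1, 0, 0, 0.02, 0], [1, 0, 0, 0, 0], [1, 0, 0, 0, 0]],
  ],
)

```text
t: 6.9
tcp_pos: [0.5267, -0.0595, 0.2097]
tool_rot: [0.921, 0.39, -0.0, -0.0]
force: [0.1, -0.3, -0.5]
finger_gap: 0.002
gripper_force: 0.0
```

Run:
```python
from h import *
snap('wrist','w5')
for l in ('dial_top','dial_pointer'):
    print(l,[(np.round(d['xyz'],4).tolist(),round(d['confidence'],2)) for d in manip.mark_of(l,'wrist')[:2]])
s=manip.sense();print(s['t'],s['tcp_pos'],s['force'])
```

```text
dial_top [([0.5086, -0.0362, 0.1111], 0.96)]
dial_pointer [([0.4751, -0.0012, 0.1125], 0.75)]
7.05 [ 0.52602559 -0.05921801  0.208235  ] [-0.1382965   0.66707262 -0.513891  ]
```

View pics/w5.png

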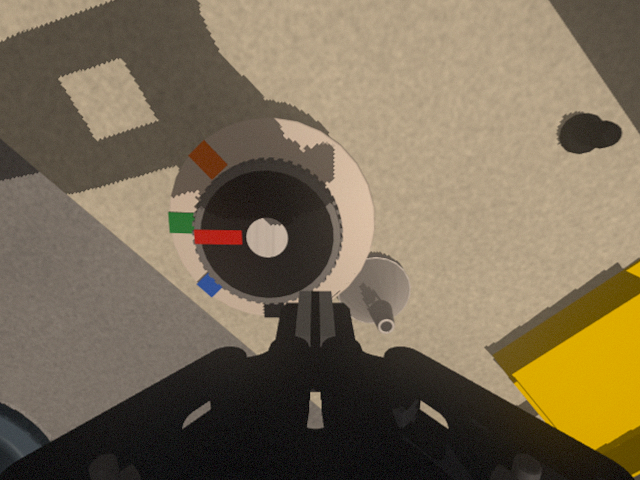

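The pointer (218,237) is at the green mark (181,222). It has turned about 92° from the start, the finger is clear, and the other things are where they were.

```bash
python3 -c "
from station import manip
print(manip.sign_off())"
```

```text
the job is handed in; nothing more can be done
None
```

I turned the dial clockwise by about 92° (1.6 rad) from the black mark to the green mark, pressing with about 7 N and with no slip; the finger is clear and the job is handed in, though `sign_off` gave no verdict.

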